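# Pin the stop screw and lock its jam nut

## Task

Take the thick headed pin from the wooden rack and push it fully home in the hole of the red stop's ear, so that it holds the stop screw's arm. Then swing the jam nut's lever clockwise (seen from above), bringing the arm against the pin, until the nut jams, and lock it firmly but gently with about 11 N at the lever's upright handle (8 to 14 N). Leave the pin in the hole, the arm resting at the pin and the lever where it locked, and do not shift the other things on the bench.

Things in the scene. Friction and masses are not known exactly. Their poses are not given: they have to be found in the camera images.
- stop_base: red steel base plate of the adjustable stop, 160 x 200 x 10 mm, bolted down. Origin: underside, on the vertical screw axis; z up. Its +y side carries a dark steel ear block (50 x 54 mm, top 40 mm above the bench) with the pin hole
- pin_hole (a point): centre of the mouth of the blind pin hole, in the ear's top, 40 mm above the bench, at (12, 64) mm in the base's x and y; hole 16 mm wide with a 2 mm chamfer, 30 mm deep
- stop_pin: steel stop pin, 80 mm tall: shaft 14 mm thick, 52 mm long with tapered foot, then a dark round head 22 mm thick and 28 mm tall to grip. Origin: centre of its foot; z up towards the head. Stands in a rack hole, foot 10 mm above the bench (30 mm deep); fully home in the stop its foot is again 10 mm above the bench, its head 62 to 90 mm
- pin_rack: fixed wooden block, 130 x 60 x 40 mm, long along its x; holds the stop pin at x = -30 mm and the punch at x = +32 mm. Origin: centre of its underside
- stop_screw: vertical steel adjusting screw on the base's axis (top 96 mm above the bench) with a hexagon and one radial arm, 10 mm square, 90 mm long from the axis, 48 to 58 mm above the bench. Its y axis runs along the arm; origin on the axis at bench level. It turns easily (0.06 N m). The arm starts 0.15 to 0.45 rad counter-clockwise (from above) of the pin; against the pin, it is parallel to the base's y
- screw_arm_tip (a point): end of the screw's arm, 90 mm from the axis
- jam_nut: dark jam nut around the screw, below the arm, with a flat radial lever (34 to 42 mm above the bench) on the side away from the ear. Origin on the axis at bench level. The nut grips the thread (0.2 N m): turned clockwise it carries the screw along until the pin stops the arm, then turns on alone, 0.5 to 0.9 rad, to an unseen seat
- lever_handle (a point): centre of the top of the upright round handle at the lever's end: 16 mm thick, 32 to 85 mm above the bench, 100 mm from the screw axis. Past the nut's seat the torque grows by about 7 N m per rad (spring washer); let go, it springs back to the seat and stays. Tight is 0.8 to 1.4 N m (8 to 14 N here), 1.1 is right; above 1.7 overloads the pin
- punch: plain thin steel punch, 9 mm thick, 95 mm long, no head, standing in the rack's other hole; leave it alone
- spanner: steel spanner 180 mm long lying on the bench; leave alone
- oil_bottle: black oil bottle, 64 mm wide, 160 mm tall; leave alone
- tin: grey tin, 72 mm wide, 85 mm tall; leave alone
- bolt_jar: glass jar, 66 mm wide, 80 mm tall; leave alone
- carton: small cardboard box 60 x 90 x 60 mm; leave alone
- screwdriver: screwdriver 200 mm long lying on the bench; leave alone
Mind the look-alikes: they are no part of the job. What is shaped like the stop_pin but green or purple is not meant.

How it is judged:
By the outcome, as a careful person would: the job done as asked, in the order asked, and still so for the second after the job is handed in, with the robot touching nothing.
It also fails if it takes over 72 s, if anything falls off the work surface, if the arm or the gripper's body presses on something with over 40 N, if the wrist force passes 120 N, or if a joint passes its speed limit or range.

## Robot

A 6-joint arm with a two-finger parallel gripper is mounted at the origin on the work surface. World frame = base frame: x ahead of the robot, y to its left, z up, the work surface at z = 0. Lengths are in m, angles in rad, forces in N, time in s.
With the tool pointing down it reaches from about 0.35 to 0.775 m from the base axis. Payload 7.3 kg.
Tool frame: the origin (TCP) lies at the very end of the fingers, on their centre line; the grasp point (between the pads) lies 19 mm behind it; z points along the fingers, y is the direction in which the jaws open and shut (so a half turn about z gives the same grasp; the last joint's range is limited). The gripper opens to 92 mm and grips with 3 to 60 N. Pads are 19 mm wide; open, the fingers measure 130 mm over their backs; the gripper's body (75 mm by 190 mm) begins 47 mm behind the grasp point.
Start: joints at [1.075, 0.342, 1.524, -0, 1.275, -0.146], TCP at [0.18, 0.493, 0.227] pointing down, gripper open.
Joint ranges: [-2.53, 2.53], [-0.77, 2.02], [0.04, 2.7], [-1, 4.14], [0.28, 2.66], [-3.11, 3.11]. Speed limits (rad/s): [2.57, 2.57, 3.14, 3.14, 3.14, 3.14].

## Interface

Orientations are given as [roll, pitch, yaw] about the fixed x, y, z axes, in that order (R = Rz(yaw) Ry(pitch) Rx(roll)).
In Python, from cell import robot gives the robot as it stands.
- The arm moves only by the shell command python3 -m pendant 'ROWS' [OPENING] [FORCE]. ROWS is JSON, a list of rows, each a list of 2 entries, a list of its own where there are three numbers: the shift along the tool's x, y, z in mm, then the turn about the tool's z in degrees. In form: [[[x, y, z], turn], ...]. A call has 1 to 10 rows; each row is the pose to reach, as a shift and turn from the pose measured when the call began, along the tool's axes at that moment; what a row does not reach only later rows make up. A row lasts 1/12 s, in which the tool goes at most 41.7 mm and 7.16 degrees, less where a joint would pass 70% of its speed; a pose out of reach is approached as far as the arm can. A call with a gripper value outside its range is refused whole. OPENING is the opening, from 0 (shut) to 1 (fully open), set as the call begins (- or left out, the last holds). The fingers move at their own pace and stop on an object; FORCE is the grip in N (left out, the last holds). Time passes only in rows, so rows that repeat a pose let the fingers close. It gives the time, the measured TCP pose, the force and the opening at its end, in the units of the state.
- robot.observe(): the state, without advancing time (a new reading comes with each control period).
- robot.read_camera(name): name is "side" or "top" or "wrist"; returns the picture (384x512x3 uint8, red, green, blue); there is no depth.
- robot.calibration(name): a dict with "vfov" (degrees; the focal length in pixels is half the picture's height over the tangent of half this angle, whatever the lens; pixels are square), "cx", "cy" (the principal point, pixels), "rvec" (rotation vector, rad) and "tvec" (3), from world to camera coordinates, as OpenCV has them. Camera axes: x right, y down, z forward; pixel columns grow to the right and rows downward; lengths in m; the calibration is good to about 2 mm. A picture is of the moment at which its call begins: read the wrist's pose just before it. calibration takes no time and is no camera call; for the wrist camera it gives the pose at the moment of the call.
- robot.hand_in(): hands the job in, once; it reports no verdict.
Trained networks look in the newest picture that a camera, given by its name, has taken for a name from the list of things; names that differ only in an ending like _2 or _b are one class to them, and where a whole thing is asked for, a point or a joint stands for the part that bears it (a point fixed in the world has none). Each returns a list of dicts, best first, with "p" (0 to 1); they miss things now and then, are a little off and sometimes report something else, mostly with a low value. They report only what shows in the picture. A call takes as long as a camera call. They do not tell look-alikes from the thing itself.
- robot.find_in(camera, query): "xy" ([column, row] as shares, 0 to 1, of the picture: columns of its width, rows of its height, amid what is visible of it).
The state is a dict: "time": time; "qpos": joint angles; "qvel": joint speeds; "joint_efforts": joint torques, N m; "tool_pos": TCP position; "tool_rot": TCP orientation; "contact_force": force on the tool from outside, world axes, zero at the start; "torque": the same for the moment, N m; "opening": finger opening in m.
Only numpy, scipy, OpenCV 4.12 (cv2) and the standard library are available. Lean on these libraries where they do the work, as an engineer would, in place of code of your own. Each camera call takes 0.05 s, during which the arm holds its last target.

## Working session

There is one attempt and no reset: what is moved stays moved. The work goes in short steps, Python scripts to look and compute and a shell command to move; the robot and the scene stay as the last step left them, time stands still between calls to the robot, and variables do not carry over. Pictures are saved under pics/ and viewed, and the job is handed in when it is done.

```bash
ls; mkdir -p pics; cat > h.py <<'E'
import numpy as np, cv2
from cell import robot
def cam(n):
    c=robot.calibration(n); f=192/np.tan(np.radians(c['vfov'])/2)
    K=np.array([[f,0,c['cx']],[0,f,c['cy']],[0,0,1]]); R=cv2.Rodrigues(np.array(c['rvec'],float))[0]; t=np.array(c['tvec'],float)
    return K,R,t,c
def ray(n,uv,z):
    K,R,t,c=cam(n); d=R.T@np.linalg.inv(K)@np.array([uv[0],uv[1],1.]); o=-R.T@t
    return o+d*(z-o[2])/d[2]
def proj(n,P):
    K,R,t,c=cam(n); p=(R@np.atleast_2d(P).T+t[:,None]); q=K@p; return (q[:2]/q[2]).T
def snap(n,name):
    im=robot.read_camera(n); cv2.imwrite(f'pics/{name}.png',im[:,:,::-1]); return im
E
python3 - <<'E'
from h import *
print(robot.observe()); 
for n in ['top','side','wrist']:
    snap(n,n+'0'); c=cam(n)[3]; print(n,c)
E
```

```text
pics
{'time': 0.0, 'qpos': array([ 1.07498641e+00,  3.42719860e-01,  1.52503289e+00,  7.62760747e-06,
        1.27535197e+00, -1.45997950e-01]), 'qvel': array([ 8.39023746e-04,  1.72247765e-03,  6.33413668e-04,  8.79201794e-04,
       -4.02111162e-05, -4.38339487e-04]), 'joint_efforts': array([-1.30177123e-03, -4.31227720e+01, -2.44212806e+01,  7.16271345e-02,
        5.60293312e-02, -1.40899874e-04]), 'tool_pos': array([0.17971215, 0.49285771, 0.22604089]), 'tool_rot': array([-3.14009773e+00, -2.27191446e-04,  2.79177829e+00]), 'contact_force': array([0.06884209, 0.57275111, 0.27236937]), 'torque': array([-0.02350636,  0.05434656,  0.03894073]), 'opening': 0.09185102840785324}
top {'vfov': 50.93795953349828, 'cx': 250.71198351830333, 'cy': 189.00147063163877, 'rvec': array([ 2.13748856, -2.19101872,  0.12125798]), 'tvec': array([-0.02275721,  0.58852014,  1.06765506])}
side {'vfov': 53.42080069169457, 'cx': 256.3893961640659, 'cy': 191.21538471621628, 'rvec': array([ 0.62703815, -2.54982753,  1.25097194]), 'tvec': array([0.50227509, 0.22897247, 0.74293903])}
wrist {'vfov': 62.709920929846554, 'cx': 257.26587784804275, 'cy': 192.33897334351957, 'rvec': array([-2.39679598, -1.67753607, -0.21496879]), 'tvec': array([-0.52552481, -0.03106622,  0.38974345])}
```

View pics/top0.png

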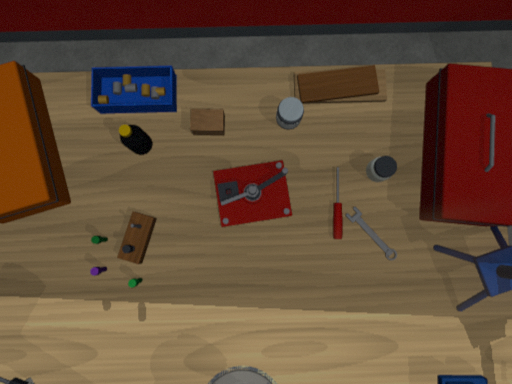

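View pics/side0.png

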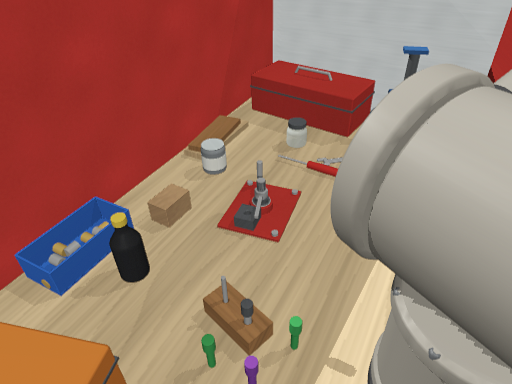

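View pics/wrist0.png

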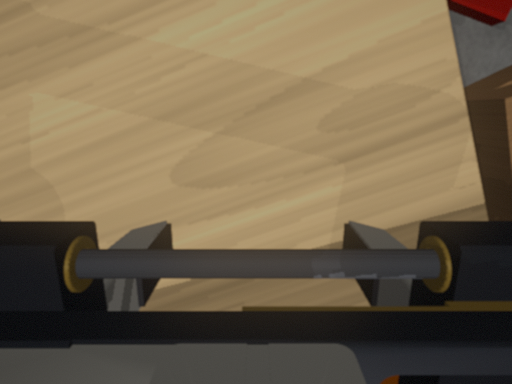

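Candidates (top view): the dark-headed pin in the rack at about (127,248); the punch in the rack at (136,226); green headed pins at (97,239) and (134,282); a purple one at (96,270). By the description it is the dark one at (127,248). I'll check that in close crops.

```bash
python3 - <<'E'
from h import *
t=cv2.imread('pics/top0.png'); s=cv2.imread('pics/side0.png')
a=cv2.resize(t[200:300,80:180],None,fx=4,fy=4,interpolation=cv2.INTER_CUBIC)
b=cv2.resize(s[265:365,190:290],None,fx=4,fy=4,interpolation=cv2.INTER_CUBIC)
cv2.imwrite('pics/c1.png',np.hstack([a,b]))
a=cv2.resize(t[150:235,200:300],None,fx=7,fy=7,interpolation=cv2.INTER_CUBIC)
cv2.imwrite('pics/c2.png',a)
b=cv2.resize(s[150:245,210:310],None,fx=6,fy=6,interpolation=cv2.INTER_CUBIC)
cv2.imwrite('pics/c3.png',b)
for q in ['stop_pin','pin_hole','lever_handle','screw_arm_tip','stop_base','pin_rack','stop_screw','jam_nut','punch']:
  for n in ['top','side']:
    print(q,n,[(np.round(np.array(d['xy'])*[512,384],1).tolist(),round(d['p'],2)) for d in robot.find_in(n,q)][:5])
print(proj('top',[0.18,.493,.227]), -cam('top')[1].T@cam('top')[2], -cam('side')[1].T@cam('side')[2])
E
```

```text
stop_pin top [([99.0, 269.4], 0.62), ([96.5, 240.7], 0.57), ([125.9, 248.9], 0.51)]
stop_pin side [([297.7, 328.4], 0.76), ([252.4, 366.4], 0.71), ([212.6, 348.7], 0.55), ([246.2, 307.4], 0.47), ([169.5, 202.3], 0.23)]
pin_hole top [([252.6, 191.9], 0.68)]
pin_hole side [([262.2, 208.4], 0.58)]
lever_handle top [([269.8, 179.2], 0.45)]
lever_handle side []
screw_arm_tip top [([252.4, 191.2], 0.93)]
screw_arm_tip side [([255.6, 193.3], 0.68)]
stop_base top [([253.2, 191.1], 0.91)]
stop_base side [([261.5, 206.1], 0.84), ([323.0, 167.8], 0.47), ([245.8, 307.0], 0.28)]
pin_rack top [([139.7, 232.1], 0.79)]
pin_rack side [([236.7, 317.9], 0.74)]
stop_screw top [([253.2, 188.2], 0.56)]
stop_screw side [([256.7, 193.5], 0.93)]
jam_nut top [([268.4, 181.5], 0.54)]
jam_nut side [([261.1, 169.9], 0.46)]
punch top []
punch side []
[[  7.17658396 374.67090166]] [ 0.46556474 -0.03510507  1.12640059] [0.21896192 0.62846325 0.64323921]
```

View pics/c1.png

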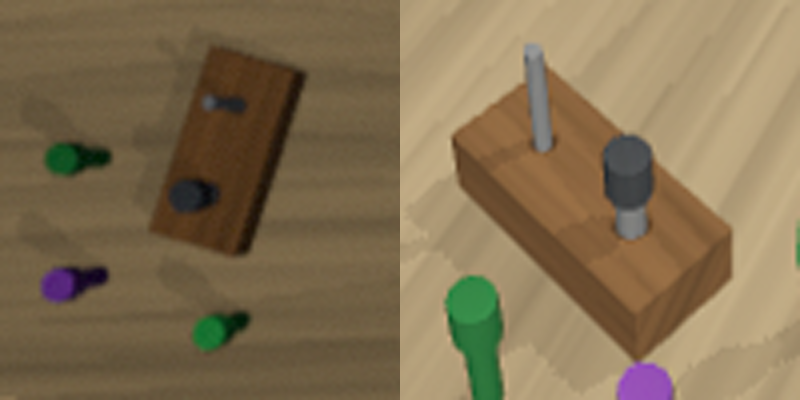

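View pics/c2.png

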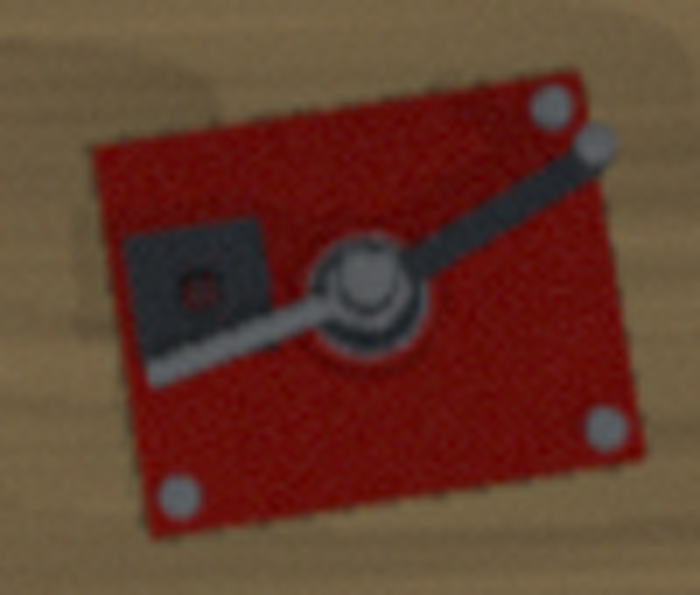

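View pics/c3.png

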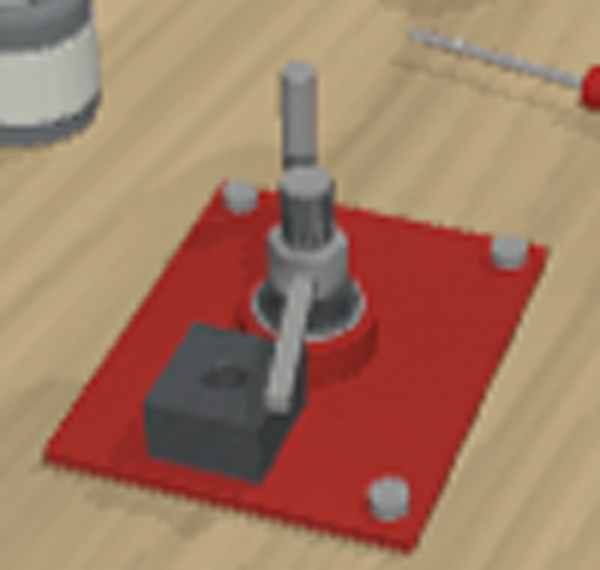

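The crops confirm it: the dark-headed grey pin stands in the rack (side view about (247,307)), and the green and purple ones stand free. Next I fit the poses.

```bash
cat > fit.py <<'E'
from h import *
from scipy.optimize import least_squares
def up(l,s,o): return (np.array(l,float)+.5)/s-.5+np.array(o)
# base frame model; corners: +x up, +y left
M=np.array([[80,100,10],[80,-100,10],[-80,-100,10],[-80,100,10],[12,64,40],[0,0,96]])/1000
T=up([(95,147),(580,72),(645,458),(153,537),(198,290),(370,278)],7,(200,150))
S=up([(43,460),(222,185),(548,248),(412,550),(226,377),(307,178)],6,(210,150))
def place(p,M):
    c,s=np.cos(p[2]),np.sin(p[2]); R=np.array([[c,-s,0],[s,c,0],[0,0,1]]); return M@R.T+[p[0],p[1],0]
if __name__=='__main__':
    for nm,use in [('top',[1,0]),('side',[0,1]),('both',[1,1])]:
        for perm in [0]:
            f=lambda p: np.concatenate([use[0]*(proj('top',place(p,M))-T).ravel(),use[1]*(proj('side',place(p,M))-S).ravel()])
            r=least_squares(f,[.46,-.03,0.1],loss='soft_l1'); print(nm,r.x.round(4),np.abs(r.fun).reshape(-1,2).round(1).tolist(), 'hole',place(r.x,M)[4].round(4))
    ax=r.x
    h=up([(596,145)],7,(200,150))[0]; print('handle',ray('top',h,.085))
    h2=up([(298,70)],6,(210,150))[0]; print('handle side',ray('side',h2,.085))
    a=up([(152,372)],7,(200,150))[0]; print('armtip',ray('top',a,.058))
    p=up([(185,196)],4,(80,200))[0]; p2=up([(228,152)],4,(190,265))[0]
    print('pin',ray('top',p,.09),ray('side',p2,.09))
E
python3 fit.py
```

```text
top [ 0.5799 -0.0411  0.1331] [[0.7, 0.3], [0.4, 0.7], [0.7, 0.5], [0.5, 0.6], [0.3, 0.1], [0.2, 0.0], [0.0, 0.0], [0.0, 0.0], [0.0, 0.0], [0.0, 0.0], [0.0, 0.0], [0.0, 0.0]] hole [0.5833 0.0239 0.04  ]
side [ 0.5772 -0.0391  0.137 ] [[0.0, 0.0], [0.0, 0.0], [0.0, 0.0], [0.0, 0.0], [0.0, 0.0], [0.0, 0.0], [0.3, 0.9], [0.2, 0.3], [0.2, 0.3], [0.5, 0.6], [0.0, 0.5], [0.2, 1.2]] hole [0.5803 0.0259 0.04  ]
both [ 0.5788 -0.0408  0.1344] [[0.9, 0.1], [0.2, 0.3], [0.6, 0.8], [0.6, 1.0], [0.2, 0.4], [0.3, 0.4], [0.5, 1.6], [0.3, 0.7], [0.0, 0.1], [0.1, 1.3], [0.3, 0.1], [0.4, 0.7]] hole [0.5821 0.0242 0.04  ]
handle [ 0.62893385 -0.12723406  0.085     ]
handle side [ 0.62833311 -0.12872532  0.085     ]
armtip [0.55024465 0.04181377 0.058     ]
pin [0.43657824 0.28426996 0.09      ] [0.43522806 0.28342345 0.09      ]
```

```bash
cat >> h.py <<'E'
from scipy.spatial.transform import Rotation as Ro
def goto(P,ydir=None):
    o=robot.observe(); R=Ro.from_euler('xyz',o['tool_rot']).as_matrix()
    d=R.T@(np.array(P)-o['tool_pos'])*1000; print('shift',d.round(1),'len',np.linalg.norm(d).round(1), 'tcp',o['tool_pos'].round(4),'t',round(o['time'],2))
    ya=np.degrees(np.arctan2(R[1,1],R[0,1])); print('yangle',ya.round(1))
    if ydir is not None:
        t=(ya-ydir+90)%180-90; print('turn',round(t,1))
E
python3 - <<'E'
from h import *
goto([.4359,.2838,.14])
t=lambda x,y:((np.array([x,y])+.5)/4-.5+[80,200])
print('greens',ray('top',t(62,160),.08),ray('top',t(212,333),.08),ray('top',t(58,286),.08),'punch',ray('top',t(208,102),.105))
E
```

```text
shift [-312.3 -109.    86.7] len 341.9 tcp [0.1799 0.4932 0.2267] t 1.05
yangle 70.0
greens [0.46122018 0.36680028 0.08      ] [0.3494994  0.26932689 0.08      ] [0.38137171 0.36790293 0.08      ] punch [0.49540585 0.26570054 0.105     ]
```

```bash
python3 -m pendant '[[[-39,-13.6,0],0],[[-78,-27,0],0],[[-117,-41,0],0],[[-156,-54.5,0],0],[[-195,-68,0],0],[[-234,-82,10],0],[[-273,-95,30],0],[[-300,-105,55],0],[[-312.3,-109,80],0],[[-312.3,-109,86.7],0]]' 0.5 20
python3 - <<'E'
from h import *
snap('wrist','w1'); goto([.4359,.2838,.063]); snap('side','s1')
print(proj('wrist',[[.4359,.2838,.09]]))
E
```

```text
time: 1.88
tool_pos: [0.4366, 0.2808, 0.1365]
tool_rot: [-3.138, -0.003, 2.788]
contact_force: [-0.5, 0.1, -0.2]
opening: 0.0462
shift [-0.4  2.3 73.8] len 73.8 tcp [0.4352 0.282  0.1368] t 1.93
yangle 69.8
[[257.45365745 213.14823474]]
```

View pics/w1.png

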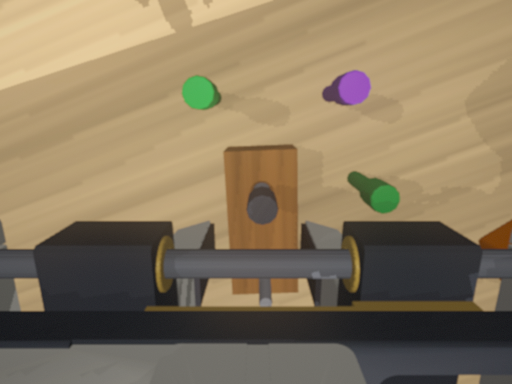

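The dark pin head is at about (262,208) in the wrist view, centred between the fingers. The look-alikes are well clear. I'll re-measure now that the arm has settled.

```bash
python3 - <<'E'
from h import *
im=snap('wrist','w2'); c=im[170:240,230:295]
g=c.astype(int); m=((g.max(2)<75)&(abs(g[:,:,0]-g[:,:,2])<18)).astype(np.uint8)
n,l,st,ce=cv2.connectedComponentsWithStats(m); i=1+np.argmax(st[1:,4]); print(st[i],ce[i]+[230,170])
cv2.imwrite('pics/w2c.png',cv2.resize(c[:,:,::-1],None,fx=8,fy=8,interpolation=cv2.INTER_CUBIC))
goto([.4359,.2838,.063]); print(-cam('wrist')[1].T@cam('wrist')[2])
E
```

```text
[ 17  20  26  14 130] [259.2        195.23846154]
shift [-0.7 -0.2 77.1] len 77.1 tcp [0.4354 0.2842 0.1401] t 2.03
yangle 70.0
[0.37169554 0.30803994 0.29914121]
```

View pics/w2c.png

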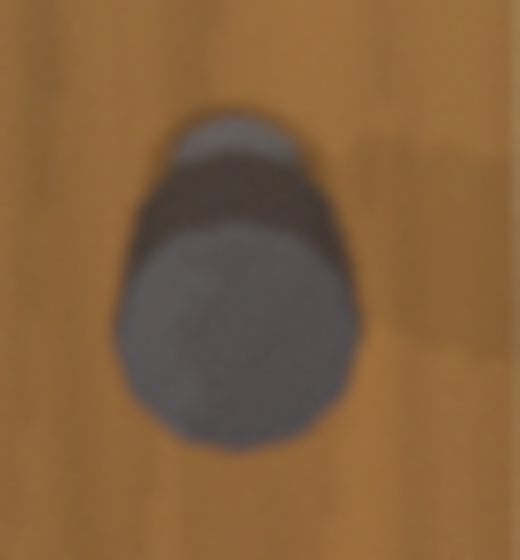

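```bash
python3 - <<'E'
from h import *
p=ray('wrist',(259.1,211.2),.09); print(p, proj('wrist',[[.4359,.2838,.09]])); goto([p[0],p[1],.063])
E
```

```text
[0.43589696 0.28622376 0.09      ] [[255.83327399 212.33968381]]
shift [ 0.2  2.1 77.1] len 77.2 tcp [0.4354 0.2842 0.1401] t 2.03
yangle 70.0
```

```bash
python3 -m pendant '[[[0,1,25],0],[[0,1,50],0],[[0,1,70],0],[[0,1,75],0],[[0,1,75],0]]' 0.5 20
python3 -m pendant '[[[0,0,0],0],[[0,0,0],0],[[0,0,0],0],[[0,0,0],0],[[0,0,0],0],[[0,0,0],0]]' 0 30
python3 -c "
from h import *
goto([.4359,.285,.2]); print(robot.observe())"
```

```text
time: 2.45
tool_pos: [0.4349, 0.2861, 0.0654]
tool_rot: [-3.141, -0.002, 2.793]
contact_force: [-0.5, 0.4, 0.2]
opening: 0.0455
time: 2.95
tool_pos: [0.4355, 0.2863, 0.0664]
tool_rot: [3.141, -0.0, 2.793]
contact_force: [0.1, -0.4, 7.1]
opening: 0.0209
shift [  -0.8   -1.  -133.6] len 133.6 tcp [0.4355 0.2863 0.0664] t 2.95
yangle 70.0
{'time': 2.95, 'qpos': array([ 4.34049693e-01,  5.21430109e-01,  1.73890032e+00,  6.81040993e-04,
        8.81074691e-01, -7.88948643e-01]), 'qvel': array([-0.00127751, -0.00071121, -0.00187066,  0.00179802,  0.00130319,
        0.00034611]), 'joint_efforts': array([ 1.21350610e-01, -4.30151224e+01, -1.71331090e+01,  9.43411631e-02,
       -1.58692016e-01,  2.38984130e-04]), 'tool_pos': array([0.43550087, 0.28626129, 0.06637915]), 'tool_rot': array([ 3.14108773e+00, -2.37236027e-04,  2.79336141e+00]), 'contact_force': array([ 0.13857858, -0.39468824,  7.14539049]), 'torque': array([-0.09708508,  0.07704072, -0.04057164]), 'opening': 0.02090183836965802}
```

```bash
python3 -m pendant '[[[0,0,-15],0],[[0,0,-35],0],[[0,0,-60],0],[[0,0,-90],0],[[0,0,-110],0],[[0,0,-110],0]]' 
python3 -c "
from h import *
goto([.583,.0245,.176],7.7); snap('side','s2')"
```

```text
time: 3.45
tool_pos: [0.4375, 0.2871, 0.1806]
tool_rot: [3.136, 0.005, 2.793]
contact_force: [0.6, -0.5, -1.3]
opening: 0.0216
shift [-226.4 -197.2    4.6] len 300.2 tcp [0.4375 0.2871 0.1806] t 3.45
yangle 70.0
turn 62.3
```

View pics/s2.png

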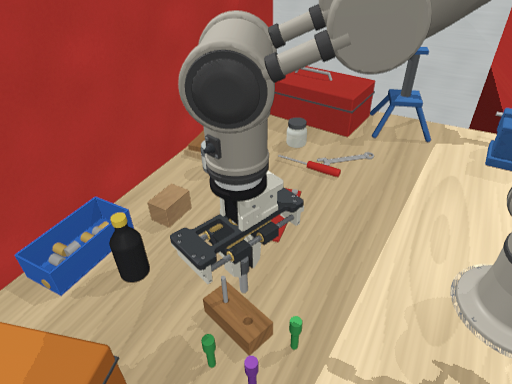

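The pin is held and clear of the rack.

```bash
python3 -m pendant '[[[-22,-19,0],6.2],[[-45,-39,0],12.4],[[-68,-59,0],18.6],[[-91,-79,0],25],[[-114,-99,0],31],[[-137,-119,0],37.3],[[-160,-139,0],43.5],[[-183,-159,0],50],[[-206,-179,0],56],[[-226,-195.5,0],62.3]]' 
python3 -m pendant '[[[0,0,0],0],[[0,0,0],0]]' 
python3 -c "
from h import *
goto([.583,.026,.15],7.7); snap('side','s3');snap('wrist','w3');snap('top','t3')
print(robot.observe())"
```

```text
time: 4.33
tool_pos: [0.5819, 0.0237, 0.1759]
tool_rot: [3.141, -0.002, 1.7]
contact_force: [0.4, 1.0, -1.2]
opening: 0.0215
time: 4.5
tool_pos: [0.5811, 0.0223, 0.1733]
tool_rot: [-3.138, -0.003, 1.698]
contact_force: [-0.2, 0.2, -2.1]
opening: 0.021
shift [ 3.4  2.4 23.3] len 23.7 tcp [0.5811 0.0223 0.1733] t 4.5
yangle 7.3
turn -0.4
{'time': 4.65, 'qpos': array([-0.09099816,  0.48907648,  1.44033694,  0.00308645,  1.21425957,
       -0.22287762]), 'qvel': array([ 0.0103377 , -0.01507898, -0.00672893, -0.0026738 ,  0.00145523,
        0.00595864]), 'joint_efforts': array([-7.52938651e-01, -5.01266992e+01, -2.41537642e+01,  3.36336577e-02,
        4.36442834e-02, -2.17302368e-03]), 'tool_pos': array([0.58092939, 0.02463133, 0.17490405]), 'tool_rot': array([-3.14020107, -0.00327879,  1.70159323]), 'contact_force': array([ 0.15263711, -0.63104619, -1.31734279]), 'torque': array([-0.08641639,  0.06991486,  0.03703252]), 'opening': 0.02116635262781865}
```

View pics/s3.png

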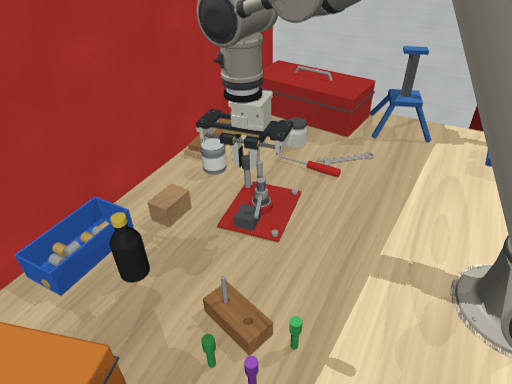

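View pics/w3.png

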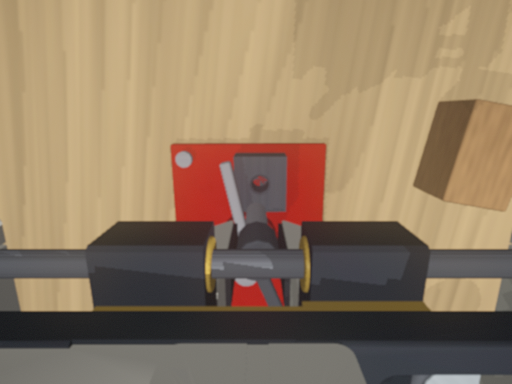

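```bash
python3 - <<'E'
from h import *
im=snap('wrist','w4'); c=im[140:250,215:305]
cv2.imwrite('pics/w4c.png',cv2.resize(c[:,:,::-1],None,fx=6,fy=6,interpolation=cv2.INTER_CUBIC)[:600])
s=snap('side','s4')[120:240,205:315]
cv2.imwrite('pics/s4c.png',cv2.resize(s[:,:,::-1],None,fx=5,fy=5,interpolation=cv2.INTER_CUBIC)[:600])
o=robot.observe(); print(o['tool_pos'],o['tool_rot'])
E
```

```text
[0.5812878  0.02483473 0.17566412] [ 3.14153975e+00 -2.75704111e-03  1.70187685e+00]
```

View pics/w4c.png

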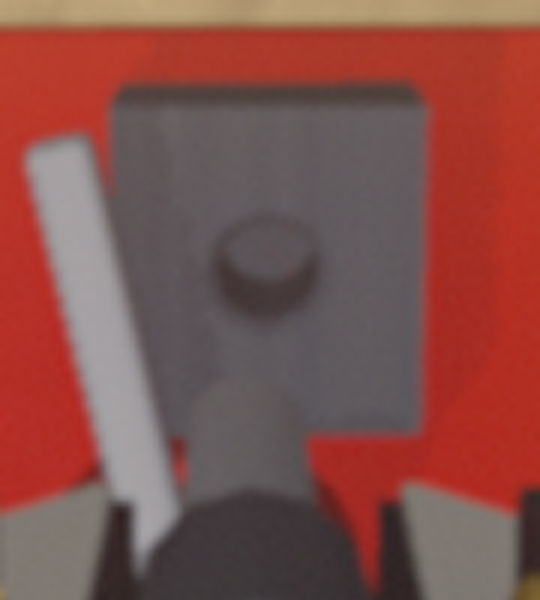

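View pics/s4c.png

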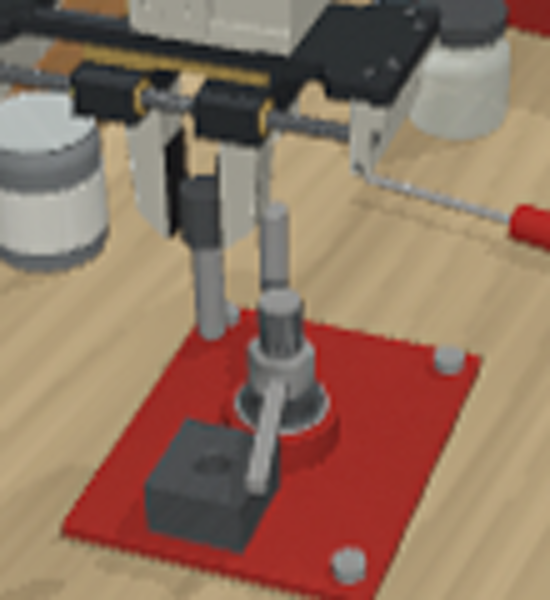

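```bash
python3 - <<'E'
from h import *
from fit import up
h=ray('wrist',(258.9,183.6),.04); f=ray('wrist',(255.75,202.1),.1193)
R=cam('wrist')[1]; print('hole',h,'foot near edge',f, 'axisdir',R.T@[0,0,1], 'cam',-R.T@cam('wrist')[2])
for u in (190,303): print(ray('wrist',up([(u,440)],6,(215,140))[0],.125))
o=robot.observe(); R=Ro.from_euler('xyz',o['tool_rot']).as_matrix(); print(o['tool_pos'])
print('tool frame: hole',R.T@(h-o['tool_pos']),'foot',R.T@(f-o['tool_pos']))
# side: foot bottom and hole
hs=ray('side',up([(213,466)],5,(205,120))[0],.04); fs=ray('side',up([(213,335)],5,(205,120))[0],.1193)
print('side hole',hs,'foot',fs,'diff tool',R.T@(hs-fs))
g=cv2.imread('pics/t3.png')
cv2.imwrite('pics/t3c.png',cv2.resize(g[150:235,200:300],None,fx=6,fy=6))
E
```

```text
hole [0.58254303 0.02601096 0.04      ] foot near edge [0.57925758 0.03009083 0.1193    ] axisdir [ 0.03342743 -0.2456508  -0.96878186] cam [0.57195208 0.0919779  0.3347813 ]
[0.5735039  0.02306081 0.125     ]
[0.58655312 0.02478199 0.125     ]
[0.5812878  0.02483473 0.17566412]
tool frame: hole [0.00062803 0.00139103 0.13566644] foot [ 0.00532095 -0.00132878  0.05637893]
side hole [0.58060803 0.02559679 0.04      ] foot [0.57815458 0.02443367 0.1193    ] diff tool [0.00061382 0.00258023 0.07930213]
```

View pics/t3c.png

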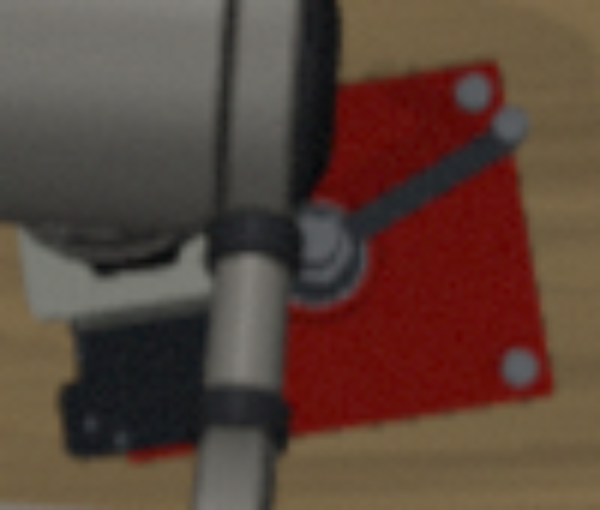

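```bash
python3 -m pendant '[[[0.6,2.6,15],0.3],[[0.6,2.6,35],0.3],[[0.6,2.6,55],0.3],[[0.6,2.6,65],0.3],[[0.6,2.6,65],0.3],[[0.6,2.6,65],0.3],[[0.6,2.6,65],0.3]]' 
python3 - <<'E'
from h import *
im=snap('wrist','w5'); c=im[140:250,215:305]
cv2.imwrite('pics/w5c.png',cv2.resize(c[:,:,::-1],None,fx=5,fy=5,interpolation=cv2.INTER_CUBIC)[:600])
s=snap('side','s5')[120:240,205:315]
cv2.imwrite('pics/s5c.png',cv2.resize(s[:,:,::-1],None,fx=5,fy=5,interpolation=cv2.INTER_CUBIC)[:600])
o=robot.observe(); print(o['tool_pos'],o['tool_rot'],o['contact_force'])
E
```

```text
time: 5.33
tool_pos: [0.5845, 0.0262, 0.1119]
tool_rot: [3.14, -0.002, 1.697]
contact_force: [0.6, 0.4, -1.1]
opening: 0.0213
[0.58458533 0.0259961  0.11202887] [ 3.13909701e+00 -2.24794728e-03  1.69691652e+00] [ 0.56478054  0.72100833 -1.48078332]
```

View pics/w5c.png

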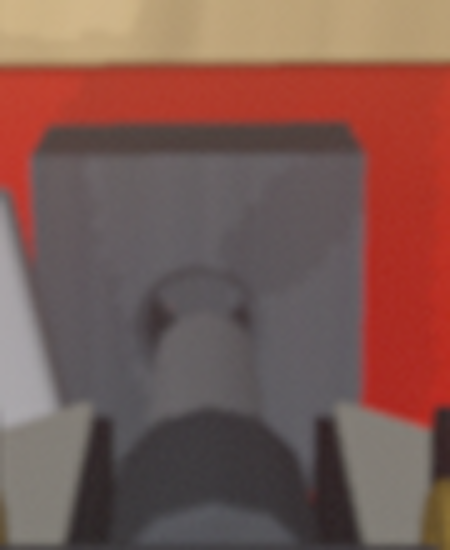

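View pics/s5c.png

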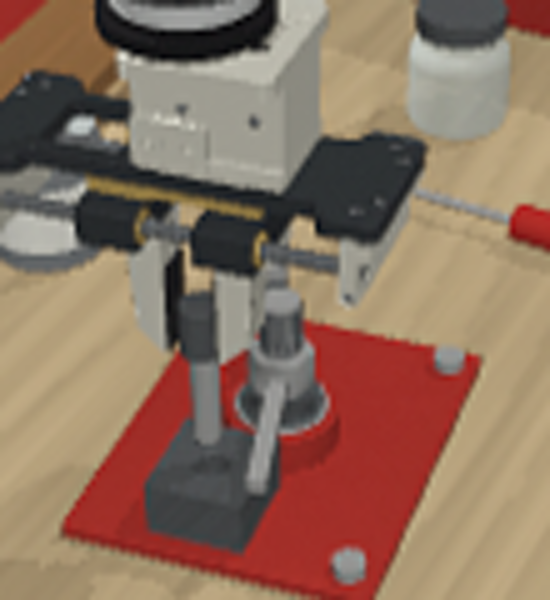

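```bash
python3 - <<'E'
from h import *
from fit import up
o=robot.observe(); R=Ro.from_euler('xyz',o['tool_rot']).as_matrix()
h=ray('wrist',up([(198.5,325)],5,(215,140))[0],.04); f=ray('wrist',up([(205,310)],5,(215,140))[0],.0557)
print(R.T@(h-o['tool_pos'])*1e3,R.T@(f-o['tool_pos'])*1e3)
hs=ray('side',up([(213,466)],5,(205,120))[0],.04); fs=ray('side',up([(207,440)],5,(205,120))[0],.0557)
print('side diff tool',R.T@(hs-fs)*1e3,R.T@(fs-o['tool_pos'])*1e3)
print(o['tool_pos'])
E
```

```text
[-1.24016023 -2.53386604 72.02016218] [ 5.70294065 -1.46653321 56.33834511]
side diff tool [-0.03038997 -2.57086902 15.69360427] [-2.73820043e-02 -1.60481489e+00  5.63251185e+01]
[0.58458533 0.0259961  0.11202887]
```

```bash
python3 -m pendant '[[[-0.2,-1.2,4],0],[[-0.2,-1.2,8],0],[[-0.2,-1.2,12],0],[[-0.2,-1.2,16],0],[[-0.2,-1.2,20],0],[[-0.2,-1.2,23],0],[[-0.2,-1.2,23],0]]' 

```

```text
time: 6.02
tool_pos: [0.5831, 0.0257, 0.0881]
tool_rot: [3.14, -0.002, 1.697]
contact_force: [0.5, 0.3, -1.6]
opening: 0.0213
```

```bash
python3 -m pendant '[[[0,0,4],0],[[0,0,8],0],[[0,0,12],0],[[0,0,16],0],[[0,0,18],0],[[0,0,20],0],[[0,0,20],0]]' 
python3 -m pendant '[[[0,0,1],0],[[0,0,2],0],[[0,0,2],0]]'
```

```text
time: 6.6
tool_pos: [0.583, 0.0257, 0.0677]
tool_rot: [3.141, -0.002, 1.697]
contact_force: [0.7, -0.3, -1.4]
opening: 0.0216
time: 6.85
tool_pos: [0.5833, 0.0257, 0.0665]
tool_rot: [3.14, -0.002, 1.697]
contact_force: [-1.5, -0.6, 4.3]
opening: 0.0212
```

```bash
python3 -m pendant '[[[0,0,1],0],[[0,0,2],0],[[0,0,2],0]]'
```

```text
time: 7.1
tool_pos: [0.5837, 0.0256, 0.0663]
tool_rot: [3.138, -0.002, 1.697]
contact_force: [-4.0, -0.6, 12.5]
opening: 0.0213
```

```bash
python3 -m pendant '[[[0,0,-1],0],[[0,0,-1],0],[[0,0,-1],0],[[0,0,-1],0]]' 0.45 20
python3 -m pendant '[[[0,0,-15],0],[[0,0,-35],0],[[0,0,-60],0],[[0,0,-90],0],[[0,0,-110],0],[[0,0,-110],0]]'
python3 - <<'E'
from h import *
im=snap('wrist','w6'); 
s=snap('side','s6')[120:240,205:315]
cv2.imwrite('pics/s6c.png',cv2.resize(s[:,:,::-1],None,fx=5,fy=5,interpolation=cv2.INTER_CUBIC)[:600])
print(proj('side',[[.582,.0243,.09],[.582,.0243,.062]]))
E
```

```text
time: 7.43
tool_pos: [0.5836, 0.0256, 0.0671]
tool_rot: [3.139, -0.002, 1.697]
contact_force: [0.3, -0.5, -0.8]
opening: 0.0399
time: 7.93
tool_pos: [0.5856, 0.0253, 0.1816]
tool_rot: [3.131, -0.0, 1.697]
contact_force: [0.4, -0.7, 0.0]
opening: 0.0413
[[246.22555181 196.12841505]
 [246.64349956 205.32818768]]
```

View pics/w6.png

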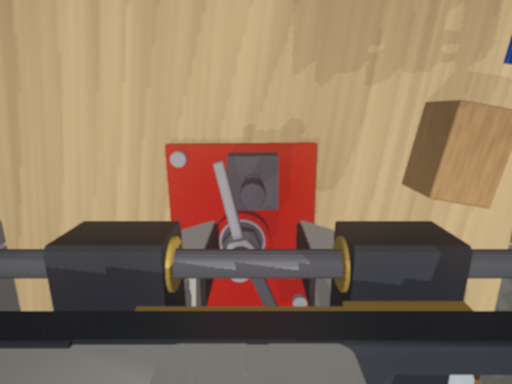

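View pics/s6c.png

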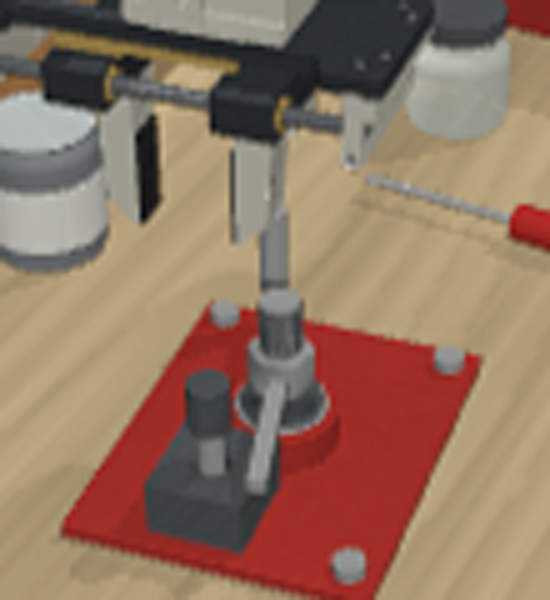

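The pin's head is at (246,195) in the side view and I predicted (246,196), so it is fully home. The arm is still clear of it. Next, the lever.

```bash
python3 - <<'E'
from h import *
goto([.630,-.1268,.15],30)
E
```

```text
shift [-156.9   26.9   27.2] len 161.5 tcp [0.5834 0.0254 0.1773] t 8.03
yangle 7.2
turn -22.8
```

```bash
python3 -m pendant '[[[-30,5,0],-4.5],[[-60,10,0],-9],[[-95,16,0],-14],[[-130,22,0],-19],[[-157,27,15],-22.8],[[-157,27,27],-22.8],[[-157,27,27],-22.8],[[-157,27,27],-22.8]]' 0.5
python3 - <<'E'
from h import *
snap('wrist','w7'); snap('top','t7')
s=snap('side','s7')[100:220,205:345]
cv2.imwrite('pics/s7c.png',cv2.resize(s[:,:,::-1],None,fx=5,fy=5,interpolation=cv2.INTER_CUBIC)[:600])
goto([.630,-.1268,.051],30); print(robot.observe()['contact_force'])
E
```

```text
time: 8.7
tool_pos: [0.6289, -0.1265, 0.1478]
tool_rot: [3.14, -0.004, 2.094]
contact_force: [0.3, 0.4, -0.0]
opening: 0.0461
shift [-0.7 -1.2 99.7] len 99.7 tcp [ 0.6303 -0.1259  0.1507] t 8.85
yangle 30.1
turn 0.1
[-0.26910997 -0.60783413 -0.22984936]
```

View pics/w7.png

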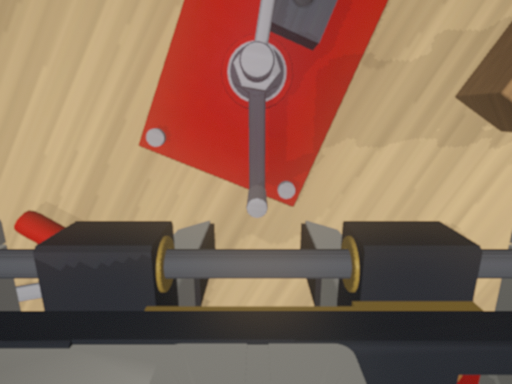

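View pics/s7c.png

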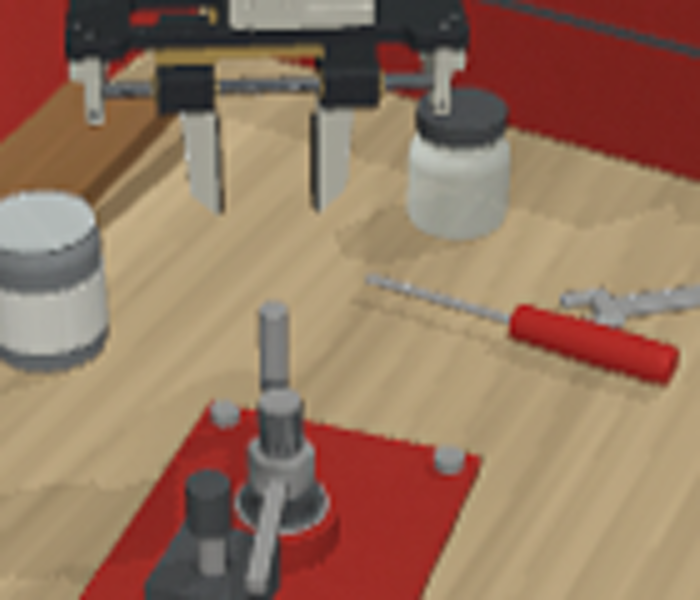

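The handle's top is at (257,208) in the wrist view, centred between the fingers, and the lever points straight along the view. I'll descend.

```bash
python3 - <<'E'
from h import *
print(ray('wrist',(257,208),.085),ray('wrist',(257.5,61),.096))
E
python3 -m pendant '[[[0,0,30],0],[[0,0,60],0],[[0,0,85],0],[[0,0,97],0],[[0,0,99],0],[[0,0,99],0],[[0,0,99],0]]'
```

```text
[ 0.63147262 -0.12742497  0.085     ] [ 0.5812122  -0.04021726  0.096     ]
time: 9.43
tool_pos: [0.6319, -0.1257, 0.0535]
tool_rot: [3.135, 0.003, 2.096]
contact_force: [-0.3, -1.0, -0.2]
opening: 0.0461
```

```bash
cat >> h.py <<'E'
AX=np.array([.5808,-.040])
def arc(phis,off=.0049,z=.0525):
    o=robot.observe(); R=Ro.from_euler('xyz',o['tool_rot']).as_matrix()
    ya=np.degrees(np.arctan2(R[1,1],R[0,1])); d=o['tool_pos'][:2]-AX
    print('tcp r',np.linalg.norm(d).round(4),'phi',np.degrees(np.arctan2(d[1],d[0])).round(1),'ya',ya.round(1),'t',round(o['time'],2),'op',round(o['opening'],4))
    rows=[]
    for p in phis:
        a=np.radians(p); r=np.array([np.cos(a),np.sin(a)]); t=np.array([np.sin(a),-np.cos(a)])
        P=np.r_[AX+.1*r+off*t,z]; s=R.T@(P-o['tool_pos'])*1e3; turn=(ya-(p+90)+90)%180-90
        rows.append([s.round(1).tolist(),round(turn,1)])
    print(str(rows).replace(' ',''))
def force():
    o=robot.observe(); f=o['contact_force']; d=o['tool_pos'][:2]-AX
    r=d/np.linalg.norm(d); t=np.array([r[1],-r[0]]); print('F world',f.round(2),'radial',(f[:2]@r).round(2),'tangential(cw)',(f[:2]@t).round(2),'torque Nm about axis cw',(-(d[0]*f[1]-d[1]*f[0])).round(3))
E
python3 -m pendant '[[[0,0,0],0],[[0,0,0],0],[[0,0,0],0]]' 0.28
python3 -c "
from h import *
force(); arc([-61,-65,-70,-75,-80,-85,-90,-90])"
```

```text
time: 9.68
tool_pos: [0.6326, -0.126, 0.055]
tool_rot: [3.133, 0.004, 2.096]
contact_force: [-0.7, -0.5, 0.4]
opening: 0.0308
F world [-0.7  -0.5   0.39] radial 0.07 tangential(cw) 0.86 torque Nm about axis cw 0.086
tcp r 0.1004 phi -58.9 ya 30.1 t 9.68 op 0.0308
[[[0.5,-8.5,2.4],np.float64(1.1)],[[1.2,-15.5,2.4],np.float64(5.1)],[[2.8,-24.1,2.3],np.float64(10.1)],[[5.1,-32.5,2.2],np.float64(15.1)],[[8.2,-40.7,2.1],np.float64(20.1)],[[11.9,-48.6,2.0],np.float64(25.1)],[[16.3,-56.1,2.0],np.float64(30.1)],[[16.3,-56.1,2.0],np.float64(30.1)]]
```

```bash
python3 -m pendant '[[[0.5,-4,2],1],[[0.5,-8.5,2.4],1.1],[[1.2,-15.5,2.4],5],[[2.8,-24,2.3],10],[[5,-32.5,2.2],15],[[8.2,-40.7,2.1],20],[[12,-48.6,2],25],[[16.3,-56,2],30],[[16.3,-56,2],30]]'
python3 -c "
from h import *
force(); arc([-90,-92,-94,-96,-98,-98])
s=snap('side','s8')[100:240,205:345]
cv2.imwrite('pics/s8c.png',cv2.resize(s[:,:,::-1],None,fx=4,fy=4,interpolation=cv2.INTER_CUBIC)[:600])
snap('wrist','w8')
"
```

```text
time: 10.43
tool_pos: [0.5749, -0.1404, 0.0527]
tool_rot: [3.132, -0.0, 1.569]
contact_force: [2.8, 0.1, -0.4]
opening: 0.0255
F world [ 2.84  0.11 -0.4 ] radial -0.27 tangential(cw) -2.83 torque Nm about axis cw -0.285
tcp r 0.1006 phi -93.3 ya -0.1 t 10.43 op 0.0255
[[[0.4,1.0,0.2],np.float64(-0.1)],[[0.6,-2.5,0.2],np.float64(1.9)],[[1.0,-6.0,0.2],np.float64(3.9)],[[1.4,-9.5,0.1],np.float64(5.9)],[[2.0,-12.9,0.1],np.float64(7.9)],[[2.0,-12.9,0.1],np.float64(7.9)]]
```

View pics/s8c.png

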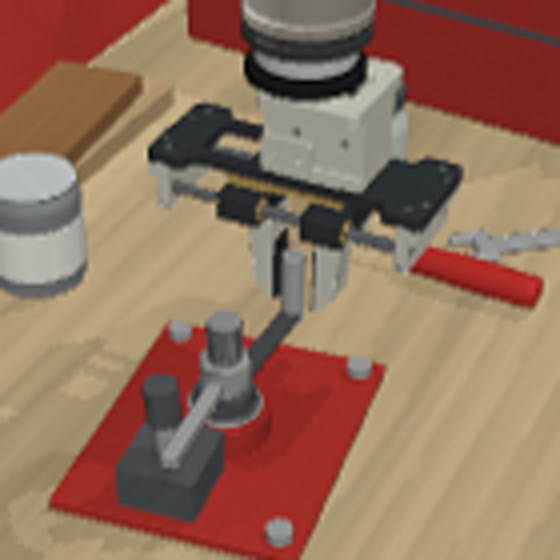

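View pics/w8.png

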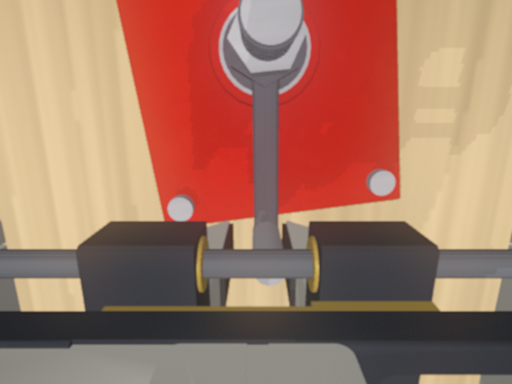

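The arm now rests at the pin. The resistance is about 2.8 N, which is thread drag. I'll carry on in small steps, checking the force each time.

```bash
python3 -m pendant '[[[0.5,-1,0],1],[[0.8,-4.5,0],3],[[1.2,-8,0],5],[[1.7,-11,0],7],[[2,-13,0],8],[[2,-13,0],8]]'
python3 -c "
from h import *
force(); arc([-98,-100,-102,-104,-106])"
```

```text
time: 11.03
tool_pos: [0.5634, -0.1385, 0.0527]
tool_rot: [3.131, -0.001, 1.436]
contact_force: [2.0, -1.7, 1.3]
opening: 0.0256
F world [ 2.04 -1.71  1.33] radial 1.33 tangential(cw) -2.3 torque Nm about axis cw -0.231
tcp r 0.1 phi -100.0 ya -7.7 t 11.03 op 0.0256
[[[-0.0,-1.3,0.2],np.float64(0.3)],[[0.2,-4.8,0.2],np.float64(2.3)],[[0.6,-8.3,0.1],np.float64(4.3)],[[1.1,-11.8,0.1],np.float64(6.3)],[[1.7,-15.2,0.1],np.float64(8.3)]]
```

```bash
python3 -m pendant '[[[0.1,-3,0],1.3],[[0.4,-6.5,0],3.3],[[0.8,-10,0],5.3],[[0.8,-10,0],5.3]]'
python3 -c "
from h import *
force(); arc([-104,-106,-108])"
```

```text
time: 11.37
tool_pos: [0.5532, -0.1363, 0.0526]
tool_rot: [3.131, -0.002, 1.342]
contact_force: [1.4, -1.5, -1.0]
opening: 0.0257
F world [ 1.45 -1.49 -1.05] radial 1.03 tangential(cw) -1.8 torque Nm about axis cw -0.18
tcp r 0.1002 phi -106.0 ya -13.1 t 11.37 op 0.0257
[[[0.1,-1.4,0.1],np.float64(0.9)],[[0.4,-4.9,0.0],np.float64(2.9)],[[0.8,-8.3,0.0],np.float64(4.9)]]
```

```bash
python3 -m pendant '[[[0.3,-3,0],1.8],[[0.6,-6,0],3.6],[[1,-9,0],5.2],[[1,-9,0],5.2]]'
python3 -c "
from h import *
force(); arc([-108,-110,-112,-114])"
```

```text
time: 11.7
tool_pos: [0.545, -0.1335, 0.0527]
tool_rot: [3.13, -0.003, 1.251]
contact_force: [3.4, -2.2, 0.1]
opening: 0.026
F world [ 3.44 -2.2   0.08] radial 0.83 tangential(cw) -4.0 torque Nm about axis cw -0.4
tcp r 0.1001 phi -111.0 ya -18.3 t 11.7 op 0.026
[[[-0.0,0.3,0.2],np.float64(-0.3)],[[0.2,-3.2,0.2],np.float64(1.7)],[[0.5,-6.7,0.2],np.float64(3.7)],[[1.0,-10.2,0.1],np.float64(5.7)]]
```

```bash
python3 -m pendant '[[[0.1,-2,0],1.2],[[0.3,-4.5,0],2.5],[[0.3,-4.5,0],2.5]]'
python3 -c "
from h import *
force(); arc([-110,-112,-114])"
```

```text
time: 11.95
tool_pos: [0.5413, -0.1319, 0.0529]
tool_rot: [3.129, -0.003, 1.207]
contact_force: [5.9, -1.8, -0.6]
opening: 0.0255
F world [ 5.87 -1.79 -0.57] radial -0.68 tangential(cw) -6.1 torque Nm about axis cw -0.61
tcp r 0.1 phi -113.3 ya -20.9 t 11.95 op 0.0255
[[[-0.1,0.8,0.4],np.float64(-0.9)],[[0.1,-2.7,0.4],np.float64(1.1)],[[0.4,-6.1,0.3],np.float64(3.1)]]
```

```bash
python3 -m pendant '[[[0.1,-2,0],1.2],[[0.3,-4,0],2.3],[[0.3,-4.3,0],2.3],[[0.3,-4.3,0],2.3]]'
python3 -c "
from h import *
force(); arc([-112,-114])"
```

```text
time: 12.28
tool_pos: [0.5385, -0.1304, 0.0531]
tool_rot: [3.127, -0.004, 1.167]
contact_force: [6.8, -1.3, -2.4]
opening: 0.0257
F world [ 6.85 -1.31 -2.44] radial -1.72 tangential(cw) -6.76 torque Nm about axis cw -0.674
tcp r 0.0998 phi -115.1 ya -23.1 t 12.28 op 0.0257
[[[-0.4,0.4,0.6],np.float64(-1.1)],[[-0.2,-3.1,0.6],np.float64(0.9)]]
```

```bash
for i in 1 2; do python3 -m pendant '[[[0,0,0],0]]' >/dev/null; python3 -c "
from h import *
force(); arc([-114])"; done
```

```text
F world [ 6.42 -1.14 -2.08] radial -1.63 tangential(cw) -6.31 torque Nm about axis cw -0.628
tcp r 0.0995 phi -114.5 ya -23.1 t 12.37 op 0.0259
[[[-0.4,-4.1,0.7],np.float64(0.9)]]
F world [ 6.09 -1.19 -1.73] radial -1.38 tangential(cw) -6.05 torque Nm about axis cw -0.601
tcp r 0.0993 phi -114.0 ya -23.1 t 12.45 op 0.0256
[[[-0.6,-5.0,0.8],np.float64(0.9)]]
```

```bash
python3 -m pendant '[[[0,-2,0],0.9],[[0.1,-4,0],1.8],[[0.1,-6,0],2.7],[[0.2,-7,0],2.7],[[0.2,-7,0],2.7]]'
python3 -c "
from h import *
force(); arc([-116])"
```

```text
time: 12.87
tool_pos: [0.5357, -0.1284, 0.0537]
tool_rot: [3.119, -0.006, 1.121]
contact_force: [8.2, -2.9, -3.0]
opening: 0.0258
F world [ 8.24 -2.88 -2.99] radial -1.17 tangential(cw) -8.65 torque Nm about axis cw -0.858
tcp r 0.0993 phi -117.0 ya -25.8 t 12.87 op 0.0258
[[[-0.7,-3.2,1.1],np.float64(0.2)]]
```

```bash
python3 -m pendant '[[[0,-2,0],0.8],[[-0.2,-4,0.5],1.5],[[-0.2,-5.5,0.5],2],[[-0.2,-5.5,0.5],2],[[-0.2,-5.5,0.5],2]]'
python3 -c "
from h import *
force(); arc([-118])"
```

```text
time: 13.28
tool_pos: [0.5331, -0.1271, 0.0537]
tool_rot: [3.113, -0.008, 1.086]
contact_force: [10.1, -3.1, -2.5]
opening: 0.0256
F world [10.06 -3.13 -2.53] radial -2.09 tangential(cw) -10.33 torque Nm about axis cw -1.026
tcp r 0.0993 phi -118.7 ya -27.8 t 13.28 op 0.0256
[[[-0.7,-3.7,1.1],np.float64(0.2)]]
```

```bash
python3 -m pendant '[[[0,-2,0],0.3],[[-0.1,-4,0.5],0.8],[[-0.1,-4,0.5],0.8],[[-0.1,-4,0.5],0.8]]'
python3 -c "
from h import *
force(); arc([-118])
s=snap('side','s9')[100:240,205:345]
cv2.imwrite('pics/s9c.png',cv2.resize(s[:,:,::-1],None,fx=4,fy=4,interpolation=cv2.INTER_CUBIC)[:600])
force()"
```

```text
time: 13.62
tool_pos: [0.5321, -0.1264, 0.0539]
tool_rot: [3.107, -0.009, 1.072]
contact_force: [9.9, -4.2, -2.1]
opening: 0.0256
F world [ 9.88 -4.24 -2.09] radial -1.16 tangential(cw) -10.69 torque Nm about axis cw -1.06
tcp r 0.0992 phi -119.4 ya -28.6 t 13.62 op 0.0256
[[[-0.9,-2.5,1.3],np.float64(-0.6)]]
F world [ 9.8  -2.92 -3.59] radial -2.26 tangential(cw) -9.97 torque Nm about axis cw -0.989
```

View pics/s9c.png

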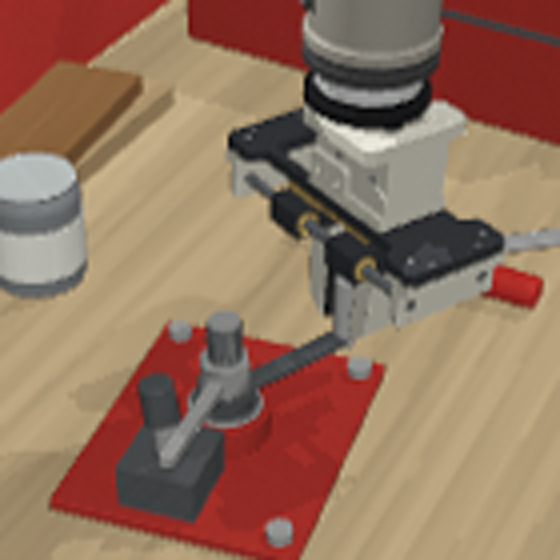

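The lock force reads about 10.5 N. I'll back off, letting the lever spring to its seat, and lift.

```bash
python3 -m pendant '[[[0,3,0],-1],[[0,6,0],-2],[[0,9,0],-3],[[0,12,0],-4],[[0,15,0],-5],[[0,15,0],-5],[[0,15,0],-5]]' 0.5
python3 -c "
from h import *
force(); arc([-110],off=0)
snap('wrist','w10')
snap('side','s10')
"
```

```text
time: 14.25
tool_pos: [0.5448, -0.1334, 0.0541]
tool_rot: [3.108, -0.006, 1.159]
contact_force: [0.6, 0.8, 0.1]
opening: 0.0462
F world [0.57 0.82 0.11] radial -0.97 tangential(cw) -0.24 torque Nm about axis cw -0.024
tcp r 0.1001 phi -111.1 ya -23.6 t 14.25 op 0.0462
[[[0.2,1.9,1.7],np.float64(-3.6)]]
```

View pics/w10.png

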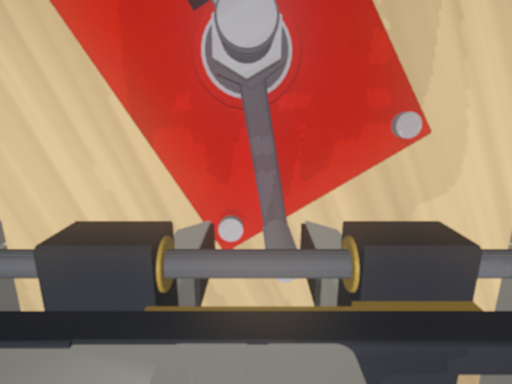

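```bash
python3 -m pendant '[[[0,3,0],0],[[0,6,0],0],[[0,6,0],0]]'
python3 -c "
from h import *
force()"
python3 -m pendant '[[[0,0,-10],0],[[0,0,-30],0],[[0,0,-60],0],[[0,0,-90],0],[[0,0,-120],0],[[0,0,-120],0]]'
python3 -m pendant '[[[39,0,0],0],[[39,-39,0],0],[[39,-78,-10],0],[[39,-117,-10],0],[[39,-150,-20],0],[[39,-150,-20],0]]'
python3 -c "
from h import *
force()
t=snap('top','t11'); s=snap('side','s11')
a=cv2.resize(t[150:235,200:300,::-1],None,fx=4,fy=4,interpolation=cv2.INTER_CUBIC)
b=cv2.resize(s[150:235,210:310,::-1],None,fx=4,fy=4,interpolation=cv2.INTER_CUBIC)
cv2.imwrite('pics/e11.png',np.hstack([a,b]))
"
```

```text
time: 14.6
tool_pos: [0.551, -0.1361, 0.0546]
tool_rot: [3.107, -0.006, 1.159]
contact_force: [-0.5, 0.4, -0.0]
opening: 0.0462
F world [-0.49  0.39 -0.03] radial -0.23 tangential(cw) 0.58 torque Nm about axis cw 0.059
time: 15.1
tool_pos: [0.5496, -0.136, 0.1816]
tool_rot: [3.095, -0.006, 1.159]
contact_force: [0.6, -0.1, 1.2]
opening: 0.0458
time: 15.6
tool_pos: [0.4217, -0.0375, 0.1956]
tool_rot: [3.098, -0.006, 1.161]
contact_force: [0.7, 0.7, 0.4]
opening: 0.0459
F world [0.71 0.66 0.39] radial -0.7 tangential(cw) 0.67 torque Nm about axis cw 0.107
```

View pics/e11.png

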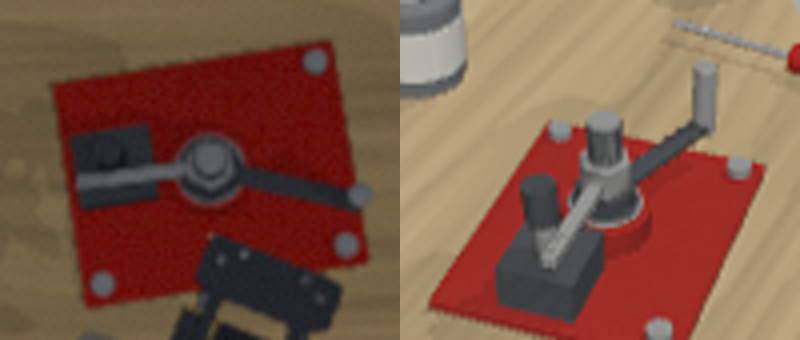

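View pics/t11.png

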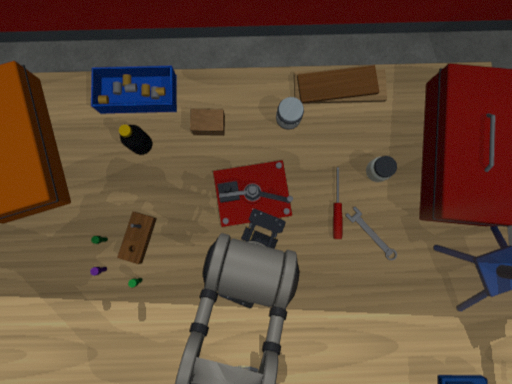

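```bash
python3 - <<'E'
from h import *
from fit import up
h=ray('top',up([(360,195)],4,(200,150))[0],.085); t=ray('top',up([(80,183)],4,(200,150))[0],.058)
A=np.array([.5795,-.041])
for n,p in (('handle',h),('armtip',t)):
    d=p[:2]-A; print(n,np.degrees(np.arctan2(d[1],d[0])),np.linalg.norm(d))
print('expected arm',90+7.7)
im=robot.read_camera('side'); c=im[165:240,220:290,::-1]; cv2.imwrite('pics/e12.png',cv2.resize(c,None,fx=8,fy=8,interpolation=cv2.INTER_CUBIC))
E
```

```text
handle -104.2544718911549 0.09951657515954394
armtip 96.27757599787267 0.08743366227467206
expected arm 97.7
```

View pics/e12.png

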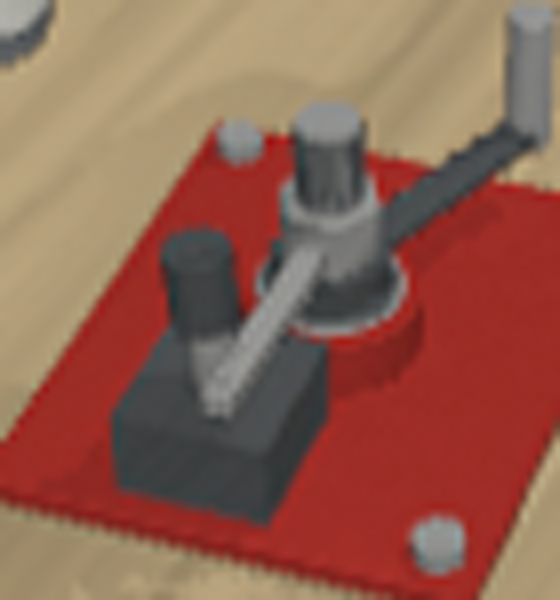

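```bash
python3 -c "
from h import *
print(robot.observe()['time']); print(robot.hand_in())"
```

```text
15.75
the job is handed in; nothing more can be done
None
```

The job is done and handed in at 15.75 s, well inside the 72 s limit.

- **Pin:** I took the dark-headed pin from the rack and pushed it into the ear's hole until it bottomed, with about 12 N of contact. Its head showed within 1 px of where a fully seated pin should be in the side view.
- **Lever:** I swung it clockwise, which brought the arm against the pin. I then went on past the seat until the wrist force read about 10 to 10.7 N at the handle (1.0 to 1.06 N m). After that I let it spring back and withdrew with no contact force.

**Last checks:**
- The pin is in the hole and the arm lies against it. I measured the arm at 96.3° against an expected 97.7°, which is within picture error.
- The handle rests at about -104°, and the top view shows nothing else shifted.
- **One disagreement:** taken at face value, the handle's travel past the seat would mean about 1.5 N m (15 N), which is above the 8 to 14 N range. The torque rose by only about 4.5 N m per rad of tool travel instead of 7, so I put the extra travel down to bending in the gripper and arm. That would put the seat at about -103°, close to where the handle came to rest, so I trusted the force reading.

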